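Tip up the tenoned post

TASK

Of the two timber posts lying on the bench, stand up the one with the short square tenon on one end: tip it upright about its plain square-cut foot, keeping that foot down on the bench and about where it is now, so that it ends standing by itself, tenon on top. Leave the other, plain post lying where it is.

Things in the scene. Friction and masses are not known exactly. Their poses are not given: they have to be found in the camera images.
- post_mid (a point): middle of the tenoned post: loose pale timber, 50 x 50 mm, 200 mm long, 0.2 to 0.4 kg, plus a centred square tenon (26 x 26 mm, 25 mm long) on one end. Point on the long axis, half-way along the 200 mm. Own x: from the square-cut foot towards the tenon; z: up while lying. It starts flat on the bench (surface z = 0), roughly crosswise to the robot, tenon to the robot's left.
- post_foot (a point): centre of the square-cut foot end of the tenoned post, 100 mm from post_mid along its own -x; 25 mm above the bench while the post lies, at the bench surface when it stands. Same axes as post_mid.
- plain_mid (a point): middle of the plain post, not to be moved: same pale wood, 50 x 50 mm, 225 mm long, both ends cut square, no tenon. It lies roughly parallel to the tenoned post, about 15 cm nearer to or farther from the robot. Own x along its length, z up.

How it is judged:
At the end, for the whole second after the job is handed in: The tenoned post stands by itself on its square-cut foot on the bench, tenon up, within 10 degrees of upright, its foot within 100 mm of where it started; the plain post still lies where it was (within 40 mm) (angle between post_mid's own x axis and vertical below 0.18 rad and height (world z) of post_foot below 0.012 m and height (world z) of post_mid above 0.09 m and distance of post_foot from where it was at the start of the episode below 0.1 m and distance of plain_mid from where it was at the start of the episode below 0.04 m); the robot touches nothing.
It fails at once if the foot of the tenoned post was lifted off the bench (its centre more than 70 mm above the surface) (height (world z) of post_foot above 0.07 m).
It fails at once if the plain post was moved by more than 40 mm (distance of plain_mid from where it was at the start of the episode above 0.04 m).
It also fails if it takes over 35 s, if anything falls off the work surface, if the arm or the gripper's body presses on something with over 40 N, if the wrist force passes 120 N, or if a joint passes its speed limit or range.

ROBOT

A 6-joint arm with a two-finger parallel gripper is mounted at the origin on the work surface. World frame = base frame: x ahead of the robot, y to its left, z up, the work surface at z = 0. Lengths are in m, angles in rad, forces in N, time in s.
With the tool pointing down it reaches from about 0.275 to 0.75 m from the base axis. Payload 10.2 kg.
Tool frame: the origin (TCP) lies at the very end of the fingers, on their centre line; the grasp point (between the pads) lies 19 mm behind it (arm.tcp_to_grasp is the distance from the TCP to the grasp point, in m); x points along the fingers, y is the direction in which the jaws open and shut, and the axes are right-handed (so a half turn about x gives the same grasp; the last joint's range is limited). The gripper opens to 88 mm and grips with 3 to 60 N. Pads are 18 mm wide; open, the fingers measure 123 mm over their backs; the gripper's body (75 mm by 187 mm) begins 45 mm behind the grasp point.
Start: joints at [-1.566, 0.313, 1.498, -0, 1.331, -0.223], TCP at [0.119, -0.511, 0.239] pointing down, gripper open.
Joint ranges: [-2.94, 2.94], [-0.97, 2.17], [0.19, 2.56], [-1.23, 4.37], [0.02, 3.11], [-2.88, 2.88]. Speed limits (rad/s): [2.39, 2.39, 3.01, 3.14, 3.14, 3.14].

INTERFACE

Orientations are given as a unit quaternion [w, x, y, z].
In Python, from bench import arm, snapshot, job_done gives the robot as it stands.
- The arm moves only by the tool step_arm, never from a script. Its argument "moves" is a list that holds one entry, the list of rows, each a list of 7 numbers: the turn, a rotation vector about the tool's x, y, z in degrees, then the shift along the tool's x, y, z in mm, then the closure, from 0 (fully open) to 1 (shut). A call has 1 to 8 rows; each row is the pose to reach, as a shift and turn from the pose commanded when the call began, along the tool's axes at that moment; what a row does not reach only later rows make up. A row lasts 1/8 s, in which the tool goes at most 62.5 mm and 10.7 degrees, less where a joint would pass 70% of its speed; a pose out of reach is approached as far as the arm can. A call with a gripper value outside its range is refused whole. The fingers move at their own pace and stop on an object; "squeeze" is the grip in N (left out, the last holds). Time passes only in rows, so rows that repeat a pose let the fingers close. It gives the time, the measured TCP pose, the force and the opening at its end, in the units of the state.
- arm.sense(): the state, without advancing time (a new reading comes with each control period).
- snapshot(name): name is "side" or "top"; returns a dict with "frame" (384x512x3 uint8, blue, green, red), "z_map" (384x512 float32, m along the optical axis (not along the pixel's ray), 0 where there is no reading), "mtx" (3x3 intrinsics, pixels), "pose" (4x4, takes a point from camera to world coordinates). Camera axes: x right, y down, z forward; pixel columns grow to the right and rows downward; lengths in m; the calibration is good to about 2 mm. A picture is of the moment at which its call begins.
- job_done(): hands the job in, once; it reports no verdict.
The state is a dict: "time_s": time; "q": joint angles; "dq": joint speeds; "joint_torque": joint torques, N m; "eef_pos": TCP position; "tcp_rot": TCP orientation; "force": force on the tool from outside, world axes, zero at the start; "moment": the same for the moment, N m; "finger_gap": opening from 0.0 (shut) to 1.0 (fully open).
Only numpy, scipy, OpenCV 4.12 (cv2) and the standard library are available. Lean on these libraries where they do the work, as an engineer would, in place of code of your own. Each camera call takes 0.05 s, during which the arm holds its last target.

## Working session

There is one attempt and no reset: what is moved stays moved. The work goes in short steps, Python scripts to look and compute and a tool call to move; the robot and the scene stay as the last step left them, time stands still between calls to the robot, and variables do not carry over. Pictures are saved under pics/ and viewed, and the job is handed in when it is done.

Besides the shell and the picture viewer there is one more tool, called after "Emit:" as a command line: name --argument value ..., lists and objects as JSON in quotes. step_arm: Moves the arm, as the interface text tells. Its arguments: {"type":"object","properties":{"moves":{"type":"array","items":{"type":"array","items":{"type":"array","items":{"type":"number"}}}},"squeeze":{"type":"number"}},"required":["moves"]}

```bash
ls; mkdir -p pics
python3 - <<'E'
from bench import arm, snapshot
import cv2,numpy as np
np.set_printoptions(precision=4,suppress=True)
print(arm.sense())
for n in ("top","side"):
    s=snapshot(n); cv2.imwrite(f"pics/{n}0.png",s["frame"]); np.savez(f"{n}0.npz",**s); print(n,s["mtx"],s["pose"])
E
```

```text
pics
{'time_s': 0.0, 'q': array([-1.5664,  0.3134,  1.4984, -0.    ,  1.331 , -0.2234]), 'dq': array([ 0.0008,  0.0003,  0.0006, -0.0004,  0.0016, -0.0007]), 'joint_torque': array([  0.    , -40.2212, -25.2268,   0.0695,   0.0353,  -0.0001]), 'eef_pos': array([ 0.1186, -0.5112,  0.2382]), 'tcp_rot': array([ 0.0799,  0.7026,  0.0808, -0.7025]), 'force': array([ 0.135 , -0.5984, -0.3898]), 'moment': array([0.0172, 0.0053, 0.011 ]), 'finger_gap': 0.9973419377053373}
top [[374.7768   0.     253.7708]
 [  0.     374.7768 192.3056]
 [  0.       0.       1.    ]] [[ 0.0903 -0.9698  0.2268  0.404 ]
 [-0.9959 -0.0864  0.027  -0.0829]
 [-0.0066 -0.2283 -0.9736  0.6999]
 [ 0.      0.      0.      1.    ]]
side [[402.7872   0.     254.9058]
 [  0.     402.7872 189.5246]
 [  0.       0.       1.    ]] [[ 0.8194 -0.3357  0.4647  0.2343]
 [-0.5729 -0.4494  0.6855 -0.5276]
 [-0.0213 -0.8278 -0.5606  0.4395]
 [ 0.      0.      0.      1.    ]]
```

View pics/top0.png

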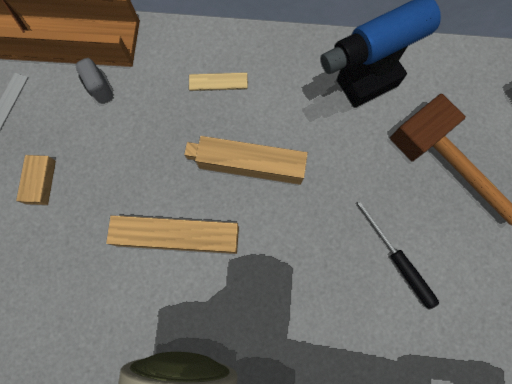

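View pics/side0.png

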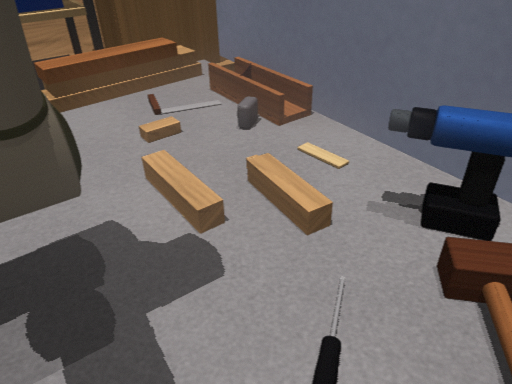

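The tenoned post is the farther one in the top view, with its tenon at about (192,151) and its foot end near (305,165). The plain post is nearer, at about (172,234). Next I'll measure both from the top-face points.

```bash
cat > h.py <<'E'
import numpy as np,cv2
np.set_printoptions(precision=4,suppress=True)
def pts(s):
    z=s["z_map"];v,u=np.mgrid[:z.shape[0],:z.shape[1]]
    K=s["mtx"];p=np.stack([(u-K[0,2])/K[0,0]*z,(v-K[1,2])/K[1,1]*z,z],-1)
    w=p@s["pose"][:3,:3].T+s["pose"][:3,3]; w[z==0]=np.nan
    return w
E
python3 - <<'E'
from h import *
for n in ("top","side"):
    s=np.load(n+"0.npz");w=pts(s)
    hsv=cv2.cvtColor(s["frame"],cv2.COLOR_BGR2HSV)
    m=(hsv[...,1]>80)&(hsv[...,0]<30)&(w[...,2]>0.04)&(w[...,2]<0.06)
    N,L,st,c=cv2.connectedComponentsWithStats(m.astype(np.uint8))
    for i in range(1,N):
        if st[i,4]<800: continue
        P=w[L==i]; r=cv2.minAreaRect((P[:,:2]*1000).astype(np.float32))
        print(n,c[i],st[i],"rect",r, "z",np.median(P[:,2])); print(cv2.boxPoints(r))
    # tenon: z 0.03-0.043
    m=(hsv[...,1]>80)&(hsv[...,0]<30)&(w[...,2]>0.03)&(w[...,2]<0.042)
    N,L,st,c=cv2.connectedComponentsWithStats(m.astype(np.uint8))
    for i in range(1,N):
        if st[i,4]>40: print(n,"mid-z",c[i],st[i],w[L==i].mean(0))
    g=(hsv[...,1]<40)&(abs(w[...,2])<.02); print("bench z",np.median(w[...,2][g]))
E
```

```text
top [68.6449  8.1984] [  6   1 128  30 887] rect ((879.7890014648438, 339.1640930175781), (65.55169677734375, 252.8391571044922), 4.134592056274414) z 0.050266313202183666
[[837.9836 462.8915]
 [856.2133 210.7104]
 [921.5944 215.4367]
 [903.3647 467.6178]]
top [474.8682 173.4893] [ 429  129   83   88 1024] rect ((631.647216796875, -459.13970947265625), (195.4612274169922, 41.44586181640625), 49.877349853515625) z 0.04308408413715037
[[ 552.8209 -520.5167]
 [ 584.5132 -547.2255]
 [ 710.4735 -397.7628]
 [ 678.7812 -371.054 ]]
top [251.0552 157.2581] [ 195  136  112   44 3007] rect ((621.8575439453125, -53.254661560058594), (199.77737426757812, 50.89750289916992), 85.6260757446289) z 0.05038249711862952
[[ 588.8649 -150.9116]
 [ 639.6141 -154.7933]
 [ 654.8502   44.4022]
 [ 604.101    48.284 ]]
top [172.3952 233.5456] [ 107  216  131   37 3730] rect ((470.1116943359375, 70.4889907836914), (50.22623825073242, 224.32786560058594), 1.5986263751983643) z 0.05046940307921444
[[441.8792 181.9087]
 [448.1375 -42.3319]
 [498.3441 -40.9307]
 [492.0859 183.3099]]
top mid-z [73.9617 12.5444] [ 12 
[... 1855 characters left out ...]
3] [ 41  61 160  43 847] [0.5693 0.6733 0.0372]
side mid-z [228.2754  87.1232] [210  77  38  20 138] [0.8077 0.4428 0.0363]
side mid-z [283.385   92.3568] [249  76  62  30 213] [0.905  0.3131 0.0368]
side mid-z [270.5    107.7586] [258 101  26  14 116] [0.8133 0.2467 0.0361]
side mid-z [159.9556 122.8   ] [153 119  14   9  45] [0.5541 0.3472 0.0306]
side mid-z [185.7129 198.9059] [143 162  80  58 404] [0.4552 0.0178 0.0361]
side mid-z [290.2954 198.9599] [247 164  85  57 474] [ 0.601  -0.0909  0.036 ]
side mid-z [487.3784 307.4469] [ 441  250   71  121 1168] [ 0.6504 -0.4148  0.0367]
side mid-z [507.3021 290.9062] [501 283  11  24  96] [ 0.6922 -0.4182  0.0388]
bench z -3.782115445566392e-05
```

Run:
```python
from bench import arm
from h import *
from scipy.spatial.transform import Rotation as R
print([a for a in dir(arm) if not a.startswith('__')])
s=arm.sense();w,x,y,z=s["tcp_rot"];print(R.from_quat([x,y,z,w]).as_matrix())
```

```text
['MotionError', 'sense', 'tcp_to_grasp']
[[ 0.      0.2258 -0.9742]
 [ 0.0011 -0.9742 -0.2258]
 [-1.     -0.0011 -0.0003]]
```

```bash
cat >> h.py <<'E'
from scipy.spatial.transform import Rotation as R
MID=np.array([.6216,-.0542,0]);A=np.array([.0755,.99715,0]);A/=np.linalg.norm(A);UP=np.array([0,0,1.])
FOOT=MID-.1*A
def rot(tilt):
    y=np.cross(A,UP);x=-UP;z=np.cross(x,y)
    return R.from_matrix(np.stack([x,y,z],1))*R.from_euler('y',tilt,degrees=True)
def target(g,tilt,back=0):
    r=rot(tilt);t=r.as_matrix()[:,0]
    return r,np.asarray(g)+(.019-back)*t
def cur():
    from bench import arm
    s=arm.sense();w,x,y,z=s["tcp_rot"]
    print("t",s["time_s"],"p",s["eef_pos"],"F",s["force"],"M",s["moment"],"gap",s["finger_gap"],"q",s["q"])
    return R.from_quat([x,y,z,w]),s["eef_pos"]
def delta(c,T):
    r=(c[0].inv()*T[0]).as_rotvec(degrees=True);d=c[0].inv().apply(T[1]-c[1])*1000
    return np.round(np.r_[r,d],1)
E
python3 - <<'E'
from h import *
c=cur();g=MID+.082*A+.028*UP
T=target(g,-35,.12); print(T[1])
T0=(rot(0),T[1]+.03*UP)
print(delta(c,T0),delta(c,T))
E
```

```text
t 0.1 p [ 0.1185 -0.5112  0.2382] F [-0.0406  0.1076  0.3982] M [0.0124 0.0066 0.0377] gap 0.9973588646132558 q [-1.5664  0.3134  1.4984  0.      1.331  -0.2234]
[0.6322 0.0853 0.1107]
[ -72.6   -0.1    0.    98.2 -465.  -635.1] [ -70.2  -30.2   22.2  128.2 -465.  -635.1]
```

Emit:
step_arm --moves '[[[-5,0,0,3,-33,-45,0],[-10,0,0,5,-66,-91,0],[-16,0,0,8,-100,-136,0],[-21,0,0,11,-133,-181,0],[-26,0,0,14,-166,-227,0],[-31,0,0,16,-199,-272,0],[-36,0,0,19,-232,-318,0],[-41,0,0,22,-266,-363,0]]]' --squeeze 15

```text
time_s: 1.1
eef_pos: [0.413, -0.1687, 0.2166]
tcp_rot: [0.322, 0.629, 0.322, -0.629]
force: [-0.2, -0.6, 0.6]
finger_gap: 0.999
```

Run:
```python
from h import *
c=cur();g=MID+.082*A+.028*UP
T=target(g,-35,.12)
T0=(rot(0),T[1]+.08*UP)
print(delta(c,T0),delta(c,T))
```

```text
t 1.1 p [ 0.413  -0.1687  0.2166] F [-0.1597 -0.5676  0.608 ] M [-0.1127 -0.0263 -0.0344] gap 0.9986139685485607 q [-0.6515  0.1588  1.7545 -0.      1.2283 -0.0269]
[ -31.5    0.    -0.    25.8   29.2 -334.2] [ -30.5  -34.1    9.6  105.8   29.2 -334.2]
```

Emit:
step_arm --moves '[[[-5,0,0,4,5,-56,0],[-10,0,0,9,10,-111,0],[-16,0,0,13,15,-167,0],[-21,0,0,17,20,-223,0],[-26,0,0,22,25,-278,0],[-31.5,0,0,26,29,-334,0],[-31.5,0,0,26,29,-334,0]]]'

```text
time_s: 1.98
eef_pos: [0.6323, 0.0857, 0.1888]
tcp_rot: [-0.481, -0.518, -0.482, 0.518]
force: [-0.3, -0.4, -1.8]
finger_gap: 0.998
```

Run:
```python
from h import *
c=cur();g=MID+.082*A+.028*UP
T=target(g,-35,.12)
print(delta(c,T), delta(c,(rot(0),T[1])))
```

```text
t 1.975 p [0.6323 0.0857 0.1888] F [-0.272  -0.4454 -1.844 ] M [-0.0382 -0.0422  0.0235] gap 0.997913323974273 q [-0.0487  0.603   1.1913  0.0004  1.3495  0.0246]
[  0.2 -35.    0.1  78.1   0.1   0.4] [ 0.1 -0.   0.1 78.1  0.1  0.4]
```

Emit:
step_arm --moves '[[[0,-10,0,20,0,0,0],[0,-20,0,40,0,0,0],[0,-30,0,60,0,0,0],[0,-35,0,78,0,0,0],[0,-35,0,78,0,0,0]]]'

```text
time_s: 2.6
eef_pos: [0.6305, 0.083, 0.1107]
tcp_rot: [-0.602, -0.337, -0.315, 0.652]
force: [0.4, -0.2, 0.4]
finger_gap: 0.999
```

Run:
```python
from h import *
from bench import snapshot
for n in ("top","side"):
    s=snapshot(n); cv2.imwrite(f"pics/{n}1.png",s["frame"])
c=cur();g=MID+.082*A+.028*UP
print(delta(c,target(g,-35)))
```

```text
t 2.7 p [0.6318 0.0823 0.1137] F [ 0.128  -1.0973 -0.1337] M [ 0.2494 -0.1361 -0.002 ] gap 0.998580538278504 q [ 0.1631  0.8094  1.1511 -0.601   1.3842  0.4187]
[ -0.2  -0.1   0.1 120.7   0.2  -4. ]
```

View pics/side1.png

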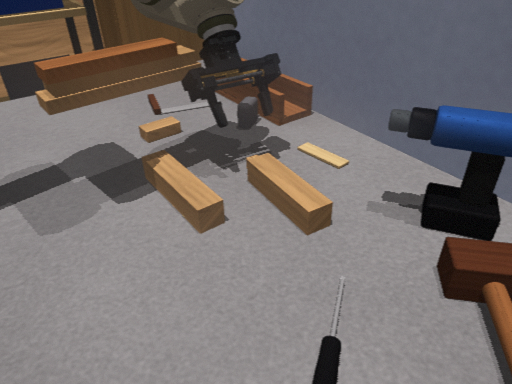

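View pics/top1.png

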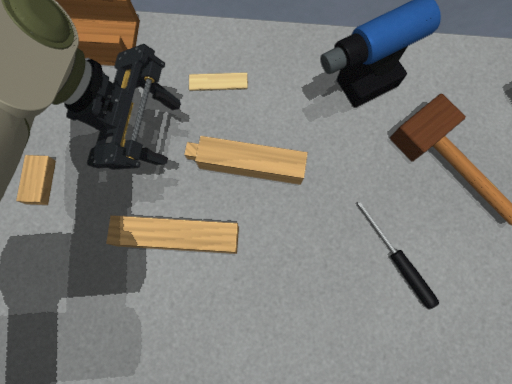

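Both views show the open gripper tilted beyond the tenon: the fingers end near (180,100) and (165,158) in the top view, on either side of the post's line, and both posts are unmoved. Now I'll approach.

Emit:
step_arm --moves '[[[0,0,0,20,0,0,0],[0,0,0,40,0,0,0],[0,0,0,60,0,0,0],[0,0,0,60,0,0,0],[0,0,0,60,0,0,0]]]'

```text
time_s: 3.32
eef_pos: [0.6297, 0.0486, 0.0653]
tcp_rot: [-0.602, -0.34, -0.313, 0.651]
force: [0.0, 0.0, -0.3]
finger_gap: 1.003
```

Run:
```python
from h import *
c=cur();g=MID+.082*A+.028*UP
print(delta(c,target(g,-35)))
```

```text
t 3.325 p [0.6297 0.0486 0.0653] F [ 0.0432  0.0223 -0.3162] M [ 0.2406 -0.1257  0.0075] gap 1.0026387340761118 q [ 0.1136  0.8427  1.2284 -0.6306  1.2671  0.4478]
[-0.2 -0.1 -0.  61.6 -0.3 -4.1]
```

Emit:
step_arm --moves '[[[0,0,0,15,0,-4,0],[0,0,0,30,0,-4,0],[0,0,0,45,0,-4,0],[0,0,0,55,0,-4,0],[0,0,0,61,0,-4,0],[0,0,0,61,0,-4,0]]]'

```text
time_s: 4.08
eef_pos: [0.6265, 0.0169, 0.0111]
tcp_rot: [-0.602, -0.339, -0.314, 0.651]
force: [0.0, 0.4, 0.0]
finger_gap: 0.998
```

Run:
```python
from h import *
from bench import snapshot
for n in ("top","side"):
    s=snapshot(n); cv2.imwrite(f"pics/{n}2.png",s["frame"])
c=cur();g=MID+.082*A+.028*UP
print(delta(c,target(g,-35)))
a=cv2.imread("pics/top2.png")[80:230,100:330];b=cv2.imread("pics/side2.png")[90:240,140:370]
cv2.imwrite("pics/c2.png",cv2.resize(np.vstack([a,b]),None,fx=1.9,fy=1.9))
```

```text
t 4.175 p [0.6268 0.0173 0.0117] F [0.4117 0.1198 0.4949] M [ 0.2175 -0.1042 -0.0005] gap 1.0016939254826815 q [ 0.0665  0.8987  1.2826 -0.6689  1.1563  0.4833]
[-0.1 -0.   0.  -0.3  0.3  0.9]
```

View pics/c2.png

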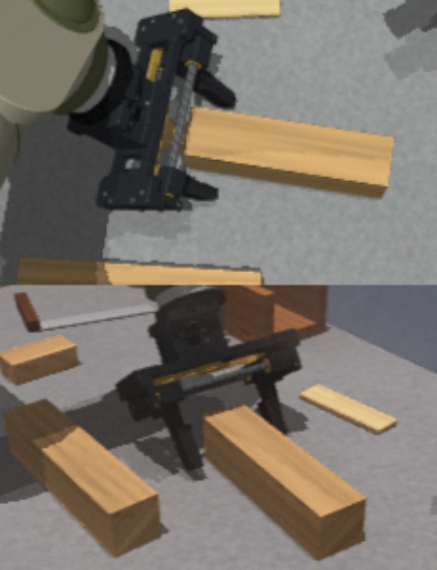

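The fingers straddle the end of the post, with the measured pose within 1 mm of the target. Closing.

Emit:
step_arm --moves '[[[0,0,0,0,0,0,0.5],[0,0,0,0,0,0,1],[0,0,0,0,0,0,1],[0,0,0,0,0,0,1],[0,0,0,0,0,0,1],[0,0,0,0,0,0,1]]]' --squeeze 25

```text
time_s: 4.92
eef_pos: [0.6266, 0.0171, 0.0113]
tcp_rot: [-0.602, -0.339, -0.314, 0.651]
force: [0.7, 0.1, -0.3]
finger_gap: 0.566
```

Run:
```python
from h import *
c=cur()
E=FOOT
t0=-35
# grasp from measured TCP
g0=c[1]-.019*c[0].as_matrix()[:,0]
print("g0",g0,"err",delta(c,target(MID+.082*A+.028*UP,-35)))
v=g0-E; 
for th in range(0,91,10):
    r=R.from_rotvec(np.cross(A,UP)*np.radians(th))
    lift=.003 if th<85 else .002
    g=E+r.apply(v)+lift*UP
    rr=r*c[0]
    print(th,delta(c,(rr,g+.019*rr.as_matrix()[:,0])))
```

```text
t 4.925 p [0.6266 0.0171 0.0113] F [ 0.6824  0.088  -0.3232] M [ 0.2883 -0.2041  0.0635] gap 0.5658414908275714 q [ 0.0663  0.8991  1.283  -0.669   1.1561  0.4834]
g0 [0.6274 0.028  0.0269] err [-0.1 -0.   0.1 -0.7  0.4  1. ]
0 [ 0.   0.   0.  -2.5  0.   1.7]
10 [ -0.   10.   -0.  -24.1   0.   22.5]
20 [ -0.   20.   -0.  -41.8   0.   46.6]
30 [ -0.   30.   -0.1 -55.    0.1  73.5]
40 [ -0.   40.   -0.1 -63.4   0.1 102.3]
50 [ -0.   50.   -0.1 -66.6   0.2 132.1]
60 [ -0.1  60.   -0.1 -64.7   0.2 161.9]
70 [ -0.1  70.   -0.1 -57.5   0.3 191. ]
80 [ -0.1  80.   -0.1 -45.5   0.3 218.5]
90 [ -0.1  90.   -0.2 -28.    0.4 242.8]
```

Emit:
step_arm --moves '[[[0,5,0,-14,0,12,1],[0,10,0,-24,0,22.5,1],[0,15,0,-33.5,0,34,1],[0,20,0,-42,0,46.5,1],[0,25,0,-49,0,60,1],[0,30,0,-55,0,73.5,1],[0,35,0,-59.5,0,87.5,1],[0,40,0,-63.5,0,102,1]]]'

```text
time_s: 5.92
eef_pos: [0.6225, -0.0301, 0.1219]
tcp_rot: [0.458, 0.542, 0.502, -0.495]
force: [0.2, -0.6, -3.2]
finger_gap: 0.561
```

Run:
```python
from h import *
from bench import snapshot
for n in ("top","side"):
    s=snapshot(n); cv2.imwrite(f"pics/{n}3.png",s["frame"])
c=cur()
g0=np.array([.6274,.0280,.0269]);v=g0-FOOT;r0=rot(-35)
for th in range(40,91,10):
    r=R.from_rotvec(np.cross(A,UP)*np.radians(th))
    lift=.003 if th<85 else .002
    rr=r*r0
    print(th,delta(c,(rr,FOOT+r.apply(v)+lift*UP+.019*rr.as_matrix()[:,0])))
a=cv2.imread("pics/top3.png")[80:230,100:330];b=cv2.imread("pics/side3.png")[60:240,140:370]
cv2.imwrite("pics/c3.png",cv2.resize(np.vstack([a,b]),None,fx=1.8,fy=1.8))
```

```text
t 6.025 p [ 0.623  -0.0321  0.1225] F [-0.1982 -0.3254 -2.5263] M [-0.0302 -0.1025 -0.0082] gap 0.5694160286235886 q [-0.2738  0.6312  1.3267  0.0923  1.2008 -0.2273]
40 [-0.3 -0.  -0.1  0.7 -0.2 -1.8]
50 [ -0.3  10.   -0.1 -20.9  -0.   18.9]
60 [ -0.3  20.   -0.1 -38.6   0.1  43. ]
70 [ -0.3  30.   -0.2 -51.8   0.3  69.9]
80 [ -0.2  40.   -0.2 -60.2   0.4  98.7]
90 [ -0.2  50.   -0.2 -62.5   0.6 128.6]
```

View pics/c3.png

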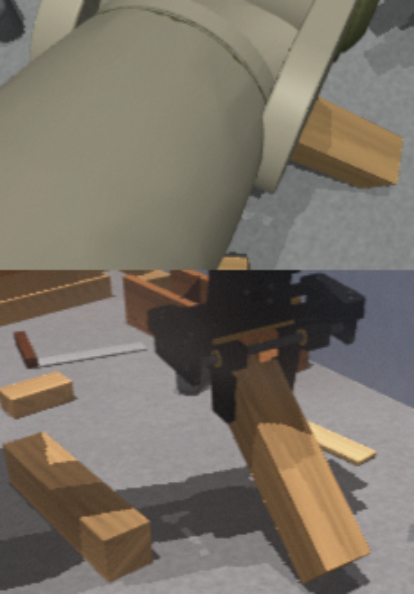

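The side crop shows the post gripped and tipped about 40°. Its foot end is at the bench near crop (330,560), and the plain post is untouched. I'll continue tipping.

Emit:
step_arm --moves '[[[0,5,0,-11,0,8,1],[0,10,0,-21,0,19,1],[0,15,0,-30.5,0,30.5,1],[0,20,0,-38.5,0,43,1],[0,25,0,-46,0,56.5,1],[0,30,0,-52,0,70,1],[0,35,0,-56.5,0,84,1],[0,40,0,-60,0,98.5,1]]]'

```text
time_s: 7.02
eef_pos: [0.6146, -0.1325, 0.172]
tcp_rot: [0.259, 0.678, 0.628, -0.282]
force: [0.6, -0.6, -2.6]
finger_gap: 0.566
```

Run:
```python
from h import *
from bench import snapshot
for n in ("top","side"):
    s=snapshot(n); cv2.imwrite(f"pics/{n}4.png",s["frame"]);np.savez(n+"4.npz",**s)
c=cur()
g0=np.array([.6274,.0280,.0269]);v=g0-FOOT;r0=rot(-35)
for th in range(80,91,5):
    r=R.from_rotvec(np.cross(A,UP)*np.radians(th))
    lift=.003 if th<85 else .002
    rr=r*r0
    print(th,delta(c,(rr,FOOT+r.apply(v)+lift*UP+.019*rr.as_matrix()[:,0])))
a=cv2.imread("pics/top4.png")[80:230,100:330];b=cv2.imread("pics/side4.png")[60:240,140:370]
cv2.imwrite("pics/c4.png",cv2.resize(np.vstack([a,b]),None,fx=1.8,fy=1.8))
```

```text
t 7.125 p [ 0.6143 -0.1341  0.1708] F [ 0.3185 -0.0853 -2.4642] M [-0.5324 -0.1276  0.0093] gap 0.5611200822673945 q [-0.6477  0.7678  1.1477  0.6421  1.6929 -0.6418]
80 [-0.4 -0.   0.  -3.   0.8 -1.4]
85 [ -0.4   5.    0.  -13.5   0.9   9.2]
90 [ -0.4  10.   -0.  -23.9   1.   20.1]
```

View pics/c4.png

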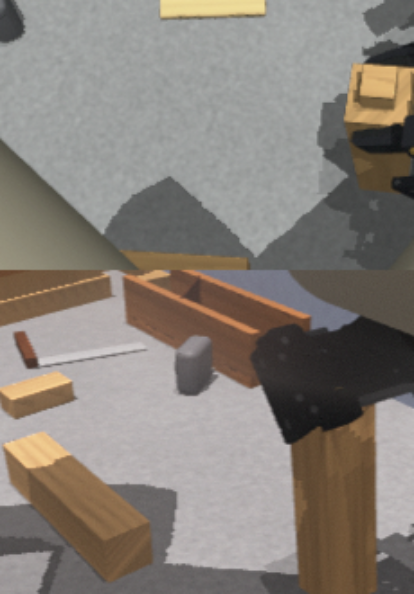

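The post is now nearly upright: the tenon on top shows at about (310,125) in the full top view, and the side view shows the post below the gripper. I'll measure its actual tilt by fitting planes.

```bash
cat >> h.py <<'E'
def facefit(f,box=(.54,.69,-.28,-.06)):
    s=np.load(f) if isinstance(f,str) else f
    w=pts(s);hsv=cv2.cvtColor(s["frame"],cv2.COLOR_BGR2HSV)
    m=(hsv[...,1]>80)&(hsv[...,0]<30)&(w[...,0]>box[0])&(w[...,0]<box[1])&(w[...,1]>box[2])&(w[...,1]<box[3])&(w[...,2]>.004)
    dx=np.roll(w,-2,1)-np.roll(w,2,1);dy=np.roll(w,-2,0)-np.roll(w,2,0)
    n=np.cross(dy,dx);n/=np.linalg.norm(n,axis=-1,keepdims=True)
    print("n",m.sum(),"z range",np.nanpercentile(w[m][:,2],[0,1,50,99,100]) if m.sum() else 0)
    m=cv2.erode(m.astype(np.uint8),np.ones((3,3)))>0
    P=w[m];N=n[m];ok=np.isfinite(N).all(1);P=P[ok];N=N[ok]
    for _ in range(4):
        if len(P)<40: break
        best=max((np.sum(N@k>.97),i) for i,k in enumerate(N[::7]));k=N[::7][best[1]]
        sel=N@k>.95;Q=P[sel];
        if len(Q)<40: break
        c0=np.median(Q,0);d=(Q-c0)@k;Q=Q[abs(d-np.median(d))<.006];c0=Q.mean(0)
        u,sv,vt=np.linalg.svd(Q-c0);nn=vt[2]*np.sign(vt[2]@k)
        print(len(Q),"c",c0,"n",nn,"elev deg",np.degrees(np.arcsin(nn[2])),"rms mm",1000*sv[2]/len(Q)**.5,"zmin/max",Q[:,2].min(),Q[:,2].max())
        P=P[~sel];N=N[~sel]
E
python3 - <<'E'
from h import *
for n in("top","side"): print(n);facefit(n+"4.npz")
E
```

```text
top
n 2201 z range [0.008  0.0162 0.205  0.2569 0.2598]
445 c [ 0.5882 -0.1545  0.0944] n [-0.9973  0.0729 -0.0029] elev deg -0.16404722216510342 rms mm 0.33355968507230743 zmin/max 0.015935583884174487 0.20143559982016762
209 c [ 0.6078 -0.142   0.2034] n [0.0197 0.1739 0.9846] elev deg 79.92302625731826 rms mm 0.9005712675251892 zmin/max 0.19725854305942747 0.20887207561173565
67 c [ 0.6159 -0.1251  0.2023] n [-0.096   0.9937 -0.0575] elev deg -3.2986109772777183 rms mm 1.7737580514442761 zmin/max 0.07967868896405439 0.22703675739656182
75 c [ 0.617  -0.1531  0.2139] n [ 0.0329 -0.9365  0.3492] elev deg 20.441122574712963 rms mm 1.869472628051107 zmin/max 0.17724111825756206 0.23096185063361974
side
n 4286 z range [0.004  0.0095 0.0953 0.1794 0.2341]
1881 c [ 0.6083 -0.1878  0.0947] n [-0.0764 -0.9828  0.1684] elev deg 9.692790528664409 rms mm 0.7298257915122391 zmin/max 0.010943635229989479 0.17933735039462884
1346 c [ 0.5862 -0.1656  0.0874] n [-0.9968  0.0796 -0.    ] elev deg -9.902285518755311e-05 rms mm 0.5402656653539211 zmin/max 0.007562847240213777 0.16732498368386117
43 c [ 0.6008 -0.1853  0.1064] n [-0.0921 -0.9834  0.1564] elev deg 8.999509761198578 rms mm 0.6817401152698196 zmin/max 0.026252604293656667 0.16358015243589347
22 c [ 0.6096 -0.1856  0.1061] n [-0.0652 -0.9811  0.1822] elev deg 10.498830469612903 rms mm 0.5226368885665981 zmin/max 0.08584410277685678 0.1255058138708916
```

View pics/side4.png

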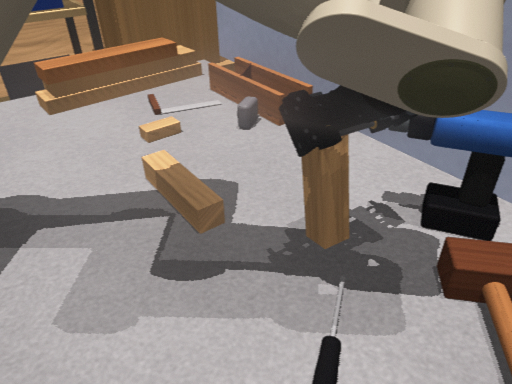

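The fitted faces give 9.8° from upright, which matches the commanded 80°, so there was no slip in the grip. Now the last 10°.

Emit:
step_arm --moves '[[[0,2.5,0,-8,0,4,1],[0,5,0,-13.5,0,9,1],[0,7.5,0,-18.5,0.5,14.5,1],[0,10,0,-24,1,20,1],[0,10,0,-24,1,20,1],[0,10,0,-24,1,20,1]]]'

```text
time_s: 7.88
eef_pos: [0.6135, -0.1639, 0.1759]
tcp_rot: [0.204, 0.7, 0.648, -0.221]
force: [0.5, -0.0, -2.1]
finger_gap: 0.564
```

Run:
```python
from h import *
from bench import snapshot
for n in ("top","side"):
    s=snapshot(n); cv2.imwrite(f"pics/{n}5.png",s["frame"]);np.savez(n+"5.npz",**s);print(n);facefit(n+"5.npz")
c=cur()
g0=np.array([.6274,.0280,.0269]);v=g0-FOOT;r0=rot(-35)
r=R.from_rotvec(np.cross(A,UP)*np.radians(90));rr=r*r0
print(delta(c,(rr,FOOT+r.apply(v)+.019*rr.as_matrix()[:,0])))
print("down 1mm in tool",c[0].inv().apply([0,0,-1]))
```

```text
top
n 2685 z range [0.0055 0.0161 0.2048 0.2509 0.2978]
571 c [ 0.5884 -0.1725  0.0932] n [-0.9971  0.0765 -0.0061] elev deg -0.3513861138108768 rms mm 0.31639075280754814 zmin/max 0.016311563493492276 0.24412716535555018
182 c [ 0.6103 -0.1572  0.1703] n [0.0782 0.9897 0.1198] elev deg 6.880064803780665 rms mm 2.45889164340141 zmin/max 0.08830307822929284 0.23219173301163798
244 c [ 0.6055 -0.171   0.2051] n [-0.0104 -0.0031  0.9999] elev deg 89.38020878910996 rms mm 0.8859885668000212 zmin/max 0.20169833576946317 0.20795341649270915
77 c [ 0.6152 -0.1958  0.2111] n [-0.0268 -0.9272  0.3737] elev deg 21.943261659006403 rms mm 1.5015694960525332 zmin/max 0.20372654921005823 0.23101150697656514
side
n 3494 z range [0.0042 0.0074 0.0847 0.1998 0.2632]
1538 c [ 0.6091 -0.203   0.0837] n [-0.0743 -0.9972 -0.    ] elev deg -0.0022992256426438997 rms mm 0.6139382221498287 zmin/max 0.007993646286270972 0.15360852978633127
1188 c [ 0.5876 -0.1798  0.0769] n [-0.9967  0.0803 -0.0064] elev deg -0.3664864276151272 rms mm 0.5478064972845428 zmin/max 0.008622536256863378 0.14725706463737337
86 c [ 0.5876 -0.2011  0.0822] n [-0.0268 -0.9996  0.0012] elev deg 0.06876637326770066 rms mm 0.735564282386631 zmin/max 0.014434009794495661 0.14940516917301283
43 c [ 0.6317 -0.2048  0.0921] n [ 0.4881 -0.8728  0.0041] elev deg 0.23304766763131649 rms mm 0.28037942314943903 zmin/max 0.04279661104363364 0.14305604471205757
t 7.975 p [ 0.6135 -0.1637  0.1762] F [ 0.052   0.3119 -2.2141] M [-0.674  -0.0444  0.009 ] gap 0.5668128950912145 q [-0.7161  0.8529  1.064   0.7501  1.8384 -0.6716]
[-0.   0.  -0.1  1.4 -0.7  4.7]
down 1mm in tool [ 0.5741 -0.0004  0.8188]
```

View pics/side5.png

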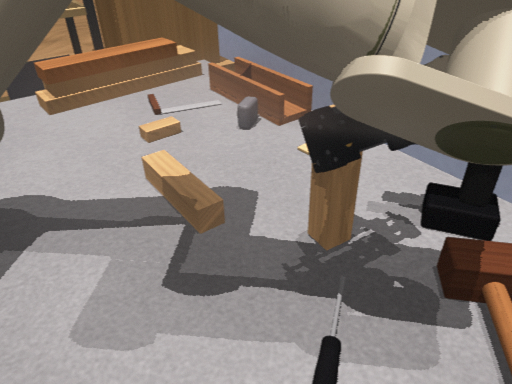

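The post is upright to within 0.4° and hangs about 4–5 mm above the bench: the shoulder is at z = 0.205 and the tool carries −2.2 N. I'll lower it in small steps.

Emit:
step_arm --moves '[[[0,0,0,0.6,0,0.8,1],[0,0,0,1.2,0,1.6,1],[0,0,0,1.7,0,2.5,1],[0,0,0,2.2,0,3.1,1],[0,0,0,2.2,0,3.1,1]]]'

```text
time_s: 8.6
eef_pos: [0.6134, -0.164, 0.1719]
tcp_rot: [0.204, 0.7, 0.648, -0.221]
force: [-0.2, 0.5, -2.9]
finger_gap: 0.566
```

Run:
```python
from h import *
from bench import snapshot
c=cur();s=snapshot("top");facefit(s)
```

```text
t 8.6 p [ 0.6134 -0.164   0.1719] F [-0.2348  0.4727 -2.8977] M [-0.6902 -0.0027 -0.0196] gap 0.5659161488526143 q [-0.7167  0.8578  1.0667  0.749   1.8335 -0.6764]
n 2621 z range [0.0042 0.0135 0.2009 0.2472 0.2892]
512 c [ 0.5884 -0.1722  0.0897] n [-0.9971  0.0753 -0.0057] elev deg -0.32788567376039107 rms mm 0.3286319952790637 zmin/max 0.012927482363141674 0.2012396152990456
167 c [ 0.6106 -0.1579  0.1751] n [0.1018 0.9851 0.1389] elev deg 7.9845422076285795 rms mm 2.204502871136049 zmin/max 0.10243127996558321 0.22767245132343983
208 c [ 0.6057 -0.1715  0.2012] n [-0.008   0.0101  0.9999] elev deg 89.26131312940326 rms mm 0.8496634849448232 zmin/max 0.1987644009162126 0.2034675627679523
91 c [ 0.6149 -0.1953  0.2086] n [-0.0257 -0.9329  0.3593] elev deg 21.054691910184776 rms mm 1.4841288757986915 zmin/max 0.19912038726726866 0.22774723290754412
```

Emit:
step_arm --moves '[[[0,0,0,0.3,0,0.4,1],[0,0,0,0.5,0,0.8,1],[0,0,0,0.5,0,0.8,1]]]'

```text
time_s: 9.02
eef_pos: [0.6135, -0.1641, 0.1715]
tcp_rot: [0.204, 0.7, 0.648, -0.221]
force: [-0.6, 0.2, 0.3]
finger_gap: 0.563
```

The wrist force went from −2.9 N to about 0, so the foot is on the bench. Opening in place.

Emit:
step_arm --moves '[[[0,0,0,0,0,0,0.8],[0,0,0,0,0,0,0.5],[0,0,0,0,0,0,0.2],[0,0,0,0,0,0,0],[0,0,0,0,0,0,0],[0,0,0,0,0,0,0]]]'

```text
time_s: 9.78
eef_pos: [0.6134, -0.1641, 0.171]
tcp_rot: [0.204, 0.7, 0.648, -0.221]
force: [0.6, -0.0, -0.3]
finger_gap: 0.988
```

Run:
```python
from h import *
from bench import snapshot
c=cur();s=snapshot("top");facefit(s);t=snapshot("side");facefit(t)
a=s["frame"][60:250,200:420];b=t["frame"][60:250,240:460]
cv2.imwrite("pics/c6.png",cv2.resize(np.hstack([a,b]),None,fx=1.8,fy=1.8))
```

```text
t 9.775 p [ 0.6134 -0.1641  0.171 ] F [ 0.5867 -0.0142 -0.2818] M [-0.4017 -0.0624 -0.0449] gap 0.9879728927479338 q [-0.7167  0.8588  1.0672  0.7487  1.8324 -0.6776]
n 2675 z range [0.0042 0.012  0.2    0.2468 0.2941]
503 c [ 0.5909 -0.1719  0.1716] n [-0.9898  0.1163  0.0819] elev deg 4.699554269422086 rms mm 3.5257971339062015 zmin/max 0.07525307915783286 0.22599348035080435
172 c [ 0.6112 -0.1573  0.1557] n [0.0863 0.9913 0.0989] elev deg 5.674716466700422 rms mm 2.5375955709512317 zmin/max 0.0596162598977279 0.22737668437390474
215 c [ 0.6039 -0.1722  0.2006] n [0.0014 0.0035 1.    ] elev deg 89.78520826410994 rms mm 0.8370857458700315 zmin/max 0.19838845051832488 0.2024822252954065
81 c [ 0.6143 -0.195   0.2089] n [-0.0363 -0.9341  0.3552] elev deg 20.80278700782444 rms mm 1.4706730864244035 zmin/max 0.19167578255101425 0.22717838347735841
n 3645 z range [0.004  0.0057 0.0865 0.2241 0.2417]
1578 c [ 0.61   -0.2034  0.0849] n [-0.0757 -0.9971 -0.0013] elev deg -0.07317935113327297 rms mm 0.6003177788206441 zmin/max 0.006599621295009739 0.19684926310779996
1099 c [ 0.5879 -0.1802  0.0727] n [-0.9968  0.0803  0.0034] elev deg 0.1950927105615116 rms mm 0.7532564026749528 zmin/max 0.006413791245360956 0.22264938024602124
61 c [ 0.6308 -0.205   0.0812] n [-0.0444 -0.999   0.0006] elev deg 0.03584919802647902 rms mm 0.5083716440790489 zmin/max 0.009624812380524983 0.15544246636136405
74 c [ 0.5878 -0.2015  0.0727] n [-0.0158 -0.9999  0.0001] elev deg 0.00677357746548571 rms mm 0.6225571203556705 zmin/max 0.00977484052125932 0.13894393465376503
```

View pics/c6.png

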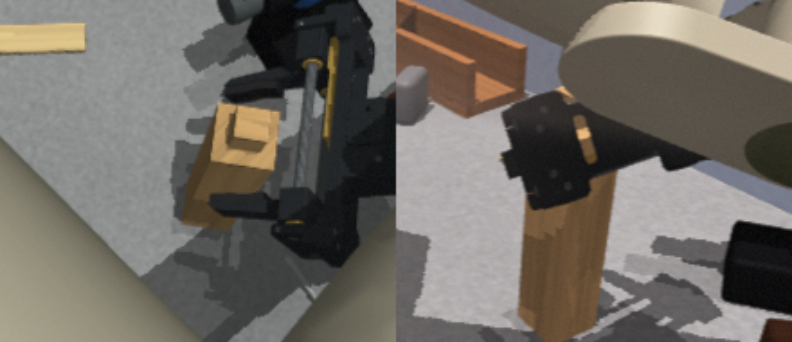

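Run:
```python
from h import *
w=pts(np.load("top0.npz"))
for u,v in((335,60),(350,50),(400,30),(375,90),(345,75),(405,130),(460,110)): print(u,v,w[v,u])
b=w[0:110,310:445].reshape(-1,3);b=b[b[:,2]>.03];print(b.min(0),b.max(0))
```

```text
335 60 [ 0.7425 -0.1739  0.1856]
350 50 [ 0.7573 -0.1948  0.192 ]
400 30 [ 0.7954 -0.2689  0.1965]
375 90 [ 0.7756 -0.2766  0.0481]
345 75 [ 0.8022 -0.2187  0.0484]
405 130 [ 0.6932 -0.3285  0.0607]
460 110 [ 0.7736 -0.462  -0.0002]
[ 0.7303 -0.4012  0.03  ] [ 0.8573 -0.1529  0.2035]
```

The post stands free between the open fingers. The drill's nearest point is x = 0.73 and the gripper's edge is about x = 0.707, so a straight retreat along the fingers is clear.

Emit:
step_arm --moves '[[[0,0,0,-5,0,0,0],[0,0,0,-15,0,0,0],[0,0,0,-30,0,0,0],[0,0,0,-45,0,0,0],[0,0,0,-60,0,0,0],[0,0,0,-80,0,0,0],[0,0,0,-100,0,0,0],[0,0,0,-120,0,0,0]]]'

```text
time_s: 10.88
eef_pos: [0.6056, -0.2632, 0.2407]
tcp_rot: [0.204, 0.7, 0.648, -0.221]
force: [0.6, -0.1, -0.4]
finger_gap: 1.004
```

Run:
```python
from h import *
from bench import snapshot
c=cur();s=snapshot("top");facefit(s);t=snapshot("side");facefit(t)
cv2.imwrite("pics/c7.png",cv2.resize(np.hstack([s["frame"],t["frame"]]),(800,300)))
w=pts(s);hsv=cv2.cvtColor(s["frame"],cv2.COLOR_BGR2HSV)
m=(hsv[...,1]>80)&(hsv[...,0]<30)&(w[...,2]>.04)&(w[...,2]<.06)&(w[...,0]<.53)&(w[...,0]>.4)
print(m.sum(),cv2.minAreaRect((w[m][:,:2]*1000).astype(np.float32)))
```

```text
t 10.875 p [ 0.6056 -0.2632  0.2407] F [ 0.632  -0.0656 -0.3773] M [-0.3738 -0.0505  0.0426] gap 1.0041777093908328 q [-0.8237  0.9281  0.7504  0.7622  2.0839 -0.5768]
n 1784 z range [0.0859 0.1051 0.2003 0.2269 0.228 ]
423 c [ 0.5889 -0.1797  0.1683] n [-0.9969  0.0663  0.0412] elev deg 2.3590217360719414 rms mm 2.1054090625130213 zmin/max 0.09950060378603465 0.22656014368527233
211 c [ 0.6072 -0.1734  0.2005] n [-0.0012  0.0028  1.    ] elev deg 89.82699866325693 rms mm 0.9256093229593028 zmin/max 0.19731816139272307 0.2030570906475656
141 c [ 0.6142 -0.1587  0.1944] n [0.1234 0.9733 0.1935] elev deg 11.159201019856031 rms mm 3.390852802110076 zmin/max 0.13358497704436312 0.22665897010739788
68 c [ 0.6158 -0.1958  0.2074] n [-0.0232 -0.9308  0.3648] elev deg 21.397248049069393 rms mm 1.3510690315313585 zmin/max 0.19842510525998558 0.22669571852429377
n 5920 z range [0.004  0.0069 0.1299 0.2251 0.2524]
2109 c [ 0.6092 -0.2033  0.1072] n [-0.0773 -0.997  -0.0001] elev deg -0.006491462877879994 rms mm 0.6178722755003667 zmin/max 0.006027990307926112 0.19860371267992097
1903 c [ 0.5881 -0.1787  0.1123] n [-0.9967  0.0813  0.0008] elev deg 0.044626983452473505 rms mm 0.5496004148660636 zmin/max 0.006739176164055172 0.1990298876429262
166 c [ 0.5994 -0.1858  0.1999] n [0.0072 0.005  1.    ] elev deg 89.4987086789604 rms mm 0.44883963057108117 zmin/max 0.1988528428175299 0.20141784448996866
75 c [ 0.5931 -0.202   0.1374] n [-0.1005 -0.9949 -0.0033] elev deg -0.19109714250712018 rms mm 0.6344100058678647 zmin/max 0.013216884162134734 0.196201755400882
1509 ((468.5859680175781, 129.66677856445312), (50.296470642089844, 106.40165710449219), 1.7471888065338135)
```

View pics/c7.png

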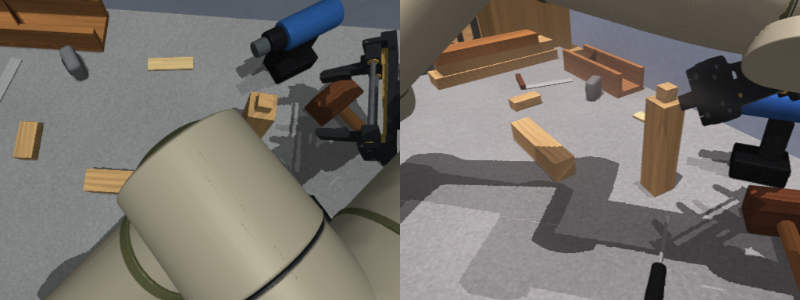

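Run:
```python
from h import *
from bench import snapshot,job_done
t=snapshot("side");w=pts(t);hsv=cv2.cvtColor(t["frame"],cv2.COLOR_BGR2HSV)
m=(hsv[...,1]>80)&(hsv[...,0]<30)&(w[...,2]>.04)&(w[...,2]<.06)&(w[...,0]<.53)&(w[...,0]>.4)&(w[...,1]<.25)
print(m.sum(),cv2.minAreaRect((w[m][:,:2]*1000).astype(np.float32)))
facefit(t);cur()
print(job_done())
```

```text
2104 ((469.6064758300781, 68.55703735351562), (51.184539794921875, 226.51524353027344), 1.376247763633728)
n 5912 z range [0.004  0.0068 0.1296 0.2251 0.2521]
2043 c [ 0.6095 -0.2033  0.1102] n [-0.0752 -0.9972 -0.0007] elev deg -0.040000280360736516 rms mm 0.6260971530937824 zmin/max 0.005938959626981544 0.1986272991656568
1968 c [ 0.588  -0.1785  0.1097] n [-0.9968  0.0796  0.0009] elev deg 0.05162815906035532 rms mm 0.581132256696922 zmin/max 0.006339149621287177 0.19906754855146785
160 c [ 0.5983 -0.1849  0.1999] n [0.0055 0.0024 1.    ] elev deg 89.65607120892491 rms mm 0.4042304678592229 zmin/max 0.1989005815809413 0.20095677534210268
66 c [ 0.5962 -0.2023  0.143 ] n [-0.0921 -0.9957 -0.0066] elev deg -0.3776124778851004 rms mm 0.5494582207895444 zmin/max 0.0202912526044558 0.19849605137771192
t 11.025 p [ 0.6057 -0.2629  0.2401] F [ 0.3196  0.3869 -0.9862] M [-0.3797 -0.0521  0.0006] gap 1.0000097991995618 q [-0.8235  0.9275  0.7527  0.7619  2.0814 -0.5781]
the job is handed in; nothing more can be done
None
```

The tenoned post is standing by itself, tenon up, and I handed the job in at about 11 s. I gripped it just behind the tenon, swung it up 90° about its lower foot edge, lowered it onto the bench, let go and backed the gripper away.

Last checks before handing in:
- **Upright:** the side camera puts the two tall faces within 0.1° of vertical. The shoulder is at z ≈ 0.200 m, so the foot is on the bench.
- **Foot position:** its centre ended about 35 mm from where it started, against the 100 mm allowed. During the swing it rose to roughly 5 mm clear of the bench at most, well under the 70 mm limit.
- **Plain post:** its centre measures within 1 mm of the first side view, at (0.470, 0.069) m.
- **Robot:** the pictures show the gripper clear of everything, and the wrist force is about 1 N, near the zero noise.

A few top-view plane fits disagreed. They gave 2–11° on the post's sides after release, with residuals of 2–3.5 mm. I put this down to tenon and finger points mixed into those fits, because the side-view fits (about 0.6 mm) and the shoulder face agree on upright. The arm hid part of the plain post from the top camera at the end, so I checked that post from the side camera.

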